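Walk the heavy parcel into its dispatch bay

TASK

The parcel with the green straps is too heavy to lift: walk it forward along the counter into the blue taped bay just ahead of it by pushing on its near side, close to one corner at a time. First push its left corner (left as the robot sees it) until that end has swung clearly ahead, by some 15 degrees or more, then the right corner until that end is ahead by as much, and go on by turns until the parcel stands centred in its bay and square with it. Do not tip it, and leave the parcel with the red straps where it is.

Things in the scene. Friction and masses are not known exactly. Their poses are not given: they have to be found in the camera images.
- parcel: heavy kraft-paper parcel, green straps, white label on top, 110 (x) x 200 (y) x 75 mm high, about 1.5 kg, loose. Origin: centre of its underside; x points ahead, away from the robot, y to the robot's left; its near side is the 200 mm face at x = -55 mm. Pushed 80 mm left or right of the middle of that face it turns about a point near its other end, some 85 mm beyond its centre. Takes 5 to 12 N
- bay: the parcel's bay: a rectangle of flat blue tape on the counter, 150 (x) x 230 (y) mm inside, tape 12 mm wide. Its centre lies 100 to 130 mm ahead of the parcel's, which partly covers it at the start. Origin: its centre; x points ahead, away from the robot, y to the robot's left
- bay_diagonal (a point): the centre of the bay again, with its x axis turned 45 degrees anticlockwise (from above) from the bay's x axis: a reference direction only, nothing to see
- other_parcel: the bystander: a parcel of the same size with red straps, in front of a bay of its own, to the left or right of the green one, with some 50 mm or more between them. Origin and axes as for the green one. It stays where it is
There are look-alikes about, which are no part of the job. Leave any purple or turquoise look-alike of the parcel alone.

How it is judged (in metres and radians):
On the way, in this order (a step that is already met when the one before it is completed fails the run):
1. the parcel's left end has swung ahead: it is turned at least 10 degrees clockwise (from above) from the bay's direction (angle between the x axis of parcel and the x axis of bay_diagonal, either way round above 0.96 rad), for 0.2 s.
2. then its right end has swung ahead: it is turned at least 10 degrees anticlockwise from the bay's direction, and its centre is at least 20 mm from where it started (angle between the x axis of parcel and the x axis of bay_diagonal, either way round below 0.61 rad and distance of parcel from where it was at the start of the episode above 0.02 m), for 0.2 s.
At the end, for the whole second after the job is handed in: the green-strapped parcel lies flat and still on the counter with its centre within 20 mm (along the bay) and 30 mm (across it) of the bay's centre and within about 11 degrees of the bay's direction; the red-strapped parcel is within 15 mm of its place (x of parcel in the frame of bay between -0.02 and 0.02 m and y of parcel in the frame of bay between -0.03 and 0.03 m and angle between the x axis of parcel and the x axis of bay, either way round below 0.19 rad and angle between parcel's own z axis and vertical below 0.05 rad and height (world z) of parcel below 0.005 m and linear speed of parcel below 0.01 m/s and angular speed of parcel below 0.05 rad/s and distance of other_parcel from where it was at the start of the episode below 0.015 m); the robot touches nothing.
It fails at once if the green-strapped parcel is tipped by more than about 11 degrees or lifted (angle between parcel's own z axis and vertical above 0.2 rad or height (world z) of parcel above 0.03 m).
It fails at once if the red-strapped parcel is moved by more than 15 mm (distance of other_parcel from where it was at the start of the episode above 0.015 m).
It also fails if it takes over 51 s, if anything falls off the work surface, if the arm or the gripper's body presses on something with over 40 N, if the wrist force passes 120 N, or if a joint passes its speed limit or range.

ROBOT

A 6-joint arm with a two-finger parallel gripper is mounted at the origin on the work surface. World frame = base frame: x ahead of the robot, y to its left, z up, the work surface at z = 0. Lengths are in m, angles in degrees, forces in N, time in s.
With the tool pointing down it reaches from about 0.25 to 0.725 m from the base axis. Payload 9.7 kg.
Tool frame: the origin (TCP) lies at the very end of the fingers, on their centre line; the grasp point (between the pads) lies grasp_offset behind it (grasp_offset is the distance from the TCP to the grasp point, in m); z points along the fingers, y is the line along which they close (so a half turn about z gives the same grasp; the last joint's range is limited). The gripper opens to 85 mm and grips with 20 to 120 N. Pads are 22 mm wide; open, the fingers measure 114 mm over their backs; the gripper's body (76 mm by 85 mm) begins 54 mm behind the grasp point. The pads swing forward as they close: fully open they stand 13 mm farther back than shut.
Start: joints at [73.167, 4.979, 10.078, 95.1, 0, 90], TCP at [0.159, 0.526, 0.231] pointing down, gripper open.
Joint ranges: [-179.16, 179.16], [-48.56, 103.87], [-65.8, 70.77], [-126.05, 130.52], [-82.76, 87.17], [-180, 180]. Speed limits (degrees/s): [127.2, 127.2, 147.25, 180, 180, 180].

INTERFACE

Orientations are given as [roll, pitch, yaw] about the fixed x, y, z axes, in that order (R = Rz(yaw) Ry(pitch) Rx(roll)).
In Python, from workcell import get_obs, camera, calibration, job_done, recognise, cut_out, mark_of, grasp_offset gives the robot as it stands.
- The arm moves only by the tool servo_tool, never from a script. Its argument "moves" is a list of rows, each a list of 3 entries, a list of its own where there are three numbers: the turn, a rotation vector about the tool's x, y, z in degrees, then the shift along the tool's x, y, z in m, then the opening in per cent of the stroke, from 0 (shut) to 100 (fully open). In form: [[[ax, ay, az], [x, y, z], claw], ...]. A call has 1 to 12 rows; each row shifts and turns the commanded pose from where the row before left it, along the tool's axes as they then stand; what a row does not reach is not made up. A row lasts 1/10 s, in which the tool goes at most 50 mm and 8.59 degrees, less where a joint would pass 70% of its speed; a pose out of reach is approached as far as the arm can. A call is refused whole if a number of a shift passes 0.05 or a number of a turn 8.59, either way. A call with a gripper value outside its range is refused whole. The fingers move at their own pace and stop on an object; "force" is the grip in N (left out, the last holds). Time passes only in rows, so rows that do not move let the fingers close. It gives the time, the measured TCP pose, the force, the opening and the grip force at its end, in the units of the state.
- get_obs(): the state, without advancing time (a new reading comes with each control period).
- camera(name): name is "side" or "top"; returns (picture, depth): 384x512x3 uint8, red, green, blue; 384x512 float32, m along the optical axis (not along the pixel's ray), 0 where there is no reading.
- calibration(name): a dict with "camera_matrix" (3x3 intrinsics, pixels), "R" (3x3) and "t" (3): a world point X has camera coordinates R X + t. Camera axes: x right, y down, z forward; pixel columns grow to the right and rows downward; lengths in m; the calibration is good to about 2 mm. A picture is of the moment at which its call begins. calibration takes no time and is no camera call.
- job_done(): hands the job in; it is judged then, once.
Trained networks look in the newest picture that a camera, given by its name, has taken for a name from the list of things; names that differ only in an ending like _2 or _b are one class to them, and where a whole thing is asked for, a point or a joint stands for the part that bears it (a point fixed in the world has none). Each returns a list of dicts, best first, with "score" (0 to 1); they miss things now and then, are a little off and sometimes report something else, mostly with a low value. They report only what shows in the picture. A call takes as long as a camera call. They do not tell look-alikes from the thing itself.
- recognise(name, camera): "xyz" ([x, y, z] in m, in the coordinates of the camera as it stood for that picture, good to about 4 mm: the middle of the surface that is visible of it).
- cut_out(name, camera): "mask" (384x512 bool, what is visible of it).
- mark_of(name, camera): "xyz" ([x, y, z] in m, in the coordinates of the camera as it stood for that picture, good to about 4 mm: a listed point, or the origin of a listed thing).
The state is a dict: "time": time; "q": joint angles; "qd": joint speeds; "joint_efforts": joint torques, N m; "ee_pos": TCP position; "tcp_rot": TCP orientation; "wrist_force": force on the tool from outside, world axes, zero at the start; "torque": the same for the moment, N m; "opening": finger opening in m; "grasp_force": force on a finger pad.
Only numpy, scipy, OpenCV 4.12 (cv2) and the standard library are available. Lean on these libraries where they do the work, as an engineer would, in place of code of your own. Each camera call takes 0.05 s, during which the arm holds its last target. There are 200 camera calls.

## Working session

There is one attempt and no reset: what is moved stays moved. The work goes in short steps, Python scripts to look and compute and a tool call to move; the robot and the scene stay as the last step left them, time stands still between calls to the robot, and variables do not carry over. Pictures are saved under pics/ and viewed, at most 10 in all, crops included, and the job is handed in when it is done.

Besides the shell and the picture viewer there is one more tool, called after "Request:" as name([rows], argument=value, ...), one row to a line, values as JSON. servo_tool: Moves the arm, as the interface text tells. Its arguments: {"type":"object","properties":{"moves":{"type":"array"},"force":{"type":"number"}},"required":["moves"]}

```bash
mkdir -p pics
cat > h.py <<'E'
import numpy as np,cv2
from workcell import *
def w(name,p):
    c=calibration(name);return np.array(c["R"]).T@(np.array(p)-np.array(c["t"]))
def cloud(name,d):
    c=calibration(name);K=np.array(c["camera_matrix"])
    v,u=np.mgrid[:384,:512]
    P=np.stack([(u-K[0,2])/K[0,0]*d,(v-K[1,2])/K[1,1]*d,d],-1)
    return (P-np.array(c["t"]))@np.array(c["R"])
def snap(name,f):
    a,d=camera(name);cv2.imwrite("pics/"+f,a[:,:,::-1]);return a,d
E
python3 - <<'E'
from h import *
for c in("top","side"):
    a,d=snap(c,c+"0.png")
    print(c,calibration(c)["t"])
    for n in("parcel","bay"):
        for r in recognise(n,c): print(n,r["score"],w(c,r["xyz"]).round(3))
        for r in mark_of(n,c): print(" mark",n,r["score"],w(c,r["xyz"]).round(3))
o=get_obs();print(o["time"],o["ee_pos"],o["tcp_rot"],grasp_offset)
i=np.hstack([cv2.imread("pics/top0.png"),cv2.imread("pics/side0.png")]);cv2.imwrite("pics/both.png",cv2.resize(i,(800,300),interpolation=cv2.INTER_AREA))
E
```

```text
top [0.13208065 0.58718461 1.11191108]
parcel 0.85 [0.836 0.095 0.076]
parcel 0.8 [0.479 0.179 0.073]
parcel 0.74 [0.374 0.418 0.07 ]
 mark parcel 0.84 [ 0.845  0.094 -0.   ]
 mark parcel 0.83 [0.479 0.176 0.   ]
 mark parcel 0.69 [ 0.372  0.423 -0.004]
bay 0.94 [ 0.646  0.151 -0.002]
side [-0.5524902   0.17664836  0.66521589]
parcel 0.97 [0.475 0.099 0.071]
parcel 0.93 [0.824 0.029 0.071]
parcel 0.83 [0.372 0.372 0.062]
parcel 0.44 [0.633 0.063 0.004]
 mark parcel 0.91 [ 0.37   0.416 -0.003]
 mark parcel 0.63 [ 0.478  0.172 -0.002]
bay 0.94 [0.634 0.065 0.001]
0.5 [0.15926833 0.52645195 0.23124943] [-1.79998991e+02 -4.08054331e-05  1.63167774e+02] 0.0187
```

View pics/top0.png

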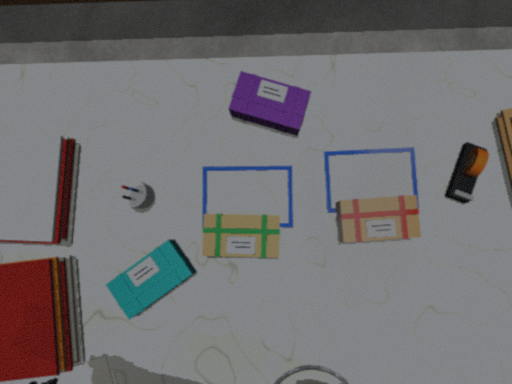

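The top picture shows these candidates:
- The kraft parcel with green straps at (241,236), which is the one I want.
- The kraft parcel with red straps at (380,219), the bystander.
- Two look-alikes, purple at (270,102) and turquoise at (150,279).

The green parcel's bay is at (248,196). Next I'll measure the poses and check a close crop.

```bash
cat >> h.py <<'E'
def rect(P):
    (c,s,a)=cv2.minAreaRect(P.astype(np.float32)*1000)
    b=cv2.boxPoints((c,s,a)); e=[b[1]-b[0],b[2]-b[1]]
    L=max(e,key=np.linalg.norm); L=L*np.sign(L[1])
    return np.array(c)/1000,np.array(s)/1000,np.degrees(np.arctan2(-L[0],L[1]))
def parcel(d,near,zmin=.06,zmax=.09,r=.15):
    W=cloud("top",d);m=(d>0)&(W[...,2]>zmin)&(W[...,2]<zmax)&(np.hypot(W[...,0]-near[0],W[...,1]-near[1])<r)
    n,l,st,ce=cv2.connectedComponentsWithStats(m.astype(np.uint8))
    k=1+np.argmax(st[1:,4]);m=cv2.erode((l==k).astype(np.uint8),np.ones((2,2)))>0
    return rect(W[m][:,:2])
E
python3 - <<'E'
from h import *
a,d=camera("top");W=cloud("top",d)
for n in [(.479,.177),(.52,-.16),(.374,.42),(.84,.095)]: print(parcel(d,n))
h=cv2.cvtColor(a,cv2.COLOR_RGB2HSV);m=(h[...,0]>105)&(h[...,0]<125)&(h[...,1]>120)&(h[...,2]>80)
m[:,310:]=0;m[:,:195]=0;m[:160]=0;m[235:]=0
# ray-plane z=0 positions of tape
P=W[m&(abs(W[...,2])<.02)][:,:2]
print(len(P),rect(P),P.min(0),P.max(0))
far=P[P[:,0]>np.percentile(P[:,0],99)-.04]
far=P[(P[:,0]>P[:,0].max()-.025)]
vx,vy,x0,y0=cv2.fitLine((far*1000).astype(np.float32),cv2.DIST_HUBER,0,.01,.01).ravel();s=np.sign(vy)
th=np.arctan2(-vx*s,vy*s);print("far yaw",np.degrees(th),x0,y0)
R=np.array([[np.cos(th),np.sin(th)],[-np.sin(th),np.cos(th)]]);Q=P@R.T
f=Q[Q[:,0]>Q[:,0].max()-.02,0];side=Q[Q[:,0]<np.median(f)-.03]
mid=(side[:,1].min()+side[:,1].max())/2
L=np.median(side[side[:,1]>mid,1]);Rr=np.median(side[side[:,1]<mid,1]);print("LR width",L-Rr,"expect .242; far",np.median(f))
print("bay centre",R.T@[np.median(f)-.081,(L+Rr)/2])
print(W[236,241],W[300,330])
c=cv2.resize(a[150:270,180:430,::-1],(800,384),interpolation=cv2.INTER_CUBIC);cv2.imwrite("pics/crop.png",c)
E
```

```text
(array([0.47842526, 0.17639377]), array([0.19983395, 0.10836382]), np.float32(-2.0309289))
(array([ 0.5152002 , -0.18615247]), array([0.10911063, 0.20110887]), np.float32(3.1945646))
(array([0.37022278, 0.41790216]), array([0.10838983, 0.20009767]), np.float32(34.81653))
(array([0.84075446, 0.09344852]), array([0.19816487, 0.11178997]), np.float32(-18.592182))
631 (array([0.59054608, 0.1639279 ]), array([0.25063654, 0.17008881]), np.float32(-1.3768178)) [0.50271153 0.03674579] [0.6754283  0.28819873]
far yaw -1.0873567 668.8823 160.03793
LR width 0.24209102647350736 expect .242; far 0.6659719635376611
bay centre [0.58817347 0.16312458]
[0.47770448 0.17561637 0.07709113] [ 0.2979765  -0.06072754 -0.00151141]
```

View pics/crop.png

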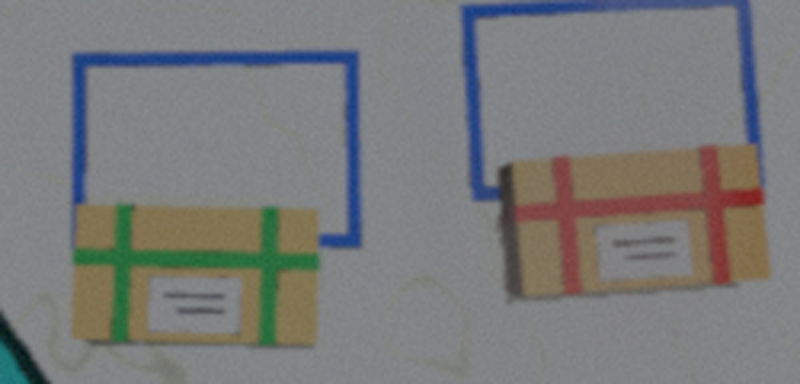

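The crop confirms the green parcel at crop pixel (195,275), with its bay at (215,150). The parcel is at (0.478,0.176) with yaw −2°, and the bay is at (0.590,0.163) with yaw about −1.2°. Swings of −2°→−19°→+18°→−1° should cover the 111 mm. I'll go behind the left corner.

Request:
servo_tool([
  [[0,0,-8.4],[0,0,0],0],
  [[0,0,-8.4],[0,0,0],0],
  [[0,0,0],[-0.026,-0.034,0],0],
  [[0,0,0],[-0.026,-0.034,0],0],
  [[0,0,0],[-0.026,-0.034,0],0],
  [[0,0,0],[-0.026,-0.034,0],0],
  [[0,0,0],[-0.026,-0.034,0],0],
  [[0,0,0],[-0.026,-0.034,0],0],
  [[0,0,0],[-0.026,-0.034,0],0],
  [[0,0,0],[-0.026,-0.034,0],0],
  [[0,0,0],[0,0,0.03],0],
  [[0,0,0],[0,0,0.03],0],
], force=40)

```text
time: 1.75
ee_pos: [0.3684, 0.2534, 0.1713]
tcp_rot: [179.9, 0.1, 179.8]
wrist_force: [-0.4, 1.0, -0.7]
opening: 0.0002
grasp_force: 0.0
```

Request:
servo_tool([
  [[0,0,0],[0,0,0.04],0],
  [[0,0,0],[0,0,0.04],0],
  [[0,0,0],[0,0,0.035],0],
  [[0,0,0],[0,0,0.026],0],
  [[0,0,0],[0,0,0],0],
  [[0,0,0],[-0.015,0,0],0],
  [[0,0,0],[-0.015,0,0],0],
  [[0,0,0],[0,0,0],0],
])

```text
time: 2.55
ee_pos: [0.3989, 0.2548, 0.0321]
tcp_rot: [179.9, 0.1, 179.9]
wrist_force: [-0.0, -0.2, 0.0]
opening: 0.0001
grasp_force: 0.0
```

Request:
servo_tool([
  [[0,0,0],[-0.006,0,0.005],0],
  [[0,0,0],[-0.006,0,0],0],
  [[0,0,0],[-0.006,0,0],0],
  [[0,0,0],[-0.006,0,0],0],
  [[0,0,0],[-0.006,0,0],0],
  [[0,0,0],[-0.006,0,0],0],
  [[0,0,0],[-0.006,0,0],0],
  [[0,0,0],[-0.006,0,0],0],
  [[0,0,0],[-0.006,0,0],0],
  [[0,0,0],[0,0,0],0],
])

```text
time: 3.55
ee_pos: [0.4513, 0.2544, 0.0253]
tcp_rot: [180.0, -0.0, 180.0]
wrist_force: [-0.7, 0.8, 0.9]
opening: 0.0001
grasp_force: 0.0
```

```bash
cat > m.py <<'E'
from h import *
a,d=snap("top","t%d.png"%(get_obs()["time"]*100))
import sys
h=cv2.cvtColor(a,cv2.COLOR_RGB2HSV);W=cloud("top",d)
n=[float(x) for x in sys.argv[1:3]]
K=(h[...,0]>8)&(h[...,0]<80)&(h[...,1]>60)&(d>0)&(W[...,2]>.062)&(W[...,2]<.09)&(np.hypot(W[...,0]-n[0],W[...,1]-n[1])<.16)
P=W[K][:,:2];c,s,y=rect(P)
b=np.array([.590,.163]);t=np.radians(-1.2);R=np.array([[np.cos(t),np.sin(t)],[-np.sin(t),np.cos(t)]])
print("parcel",c.round(4),s.round(3),"yaw",round(float(y),1),"in bay",(R@(c-b)).round(4),"rel",round(float(y)+1.2,1))
u=np.radians(y)
for q in(.08,-.08): print("near pt",q,(c+[-.055*np.cos(u)-q*np.sin(u),-.055*np.sin(u)+q*np.cos(u)]).round(3))
o=get_obs();print(o["time"],np.round(o["ee_pos"],4),o["wrist_force"].round(1) if hasattr(o["wrist_force"],"round") else o["wrist_force"])
E
python3 m.py .49 .17
```

```text
parcel [0.5077 0.1686] [0.201 0.112] yaw -13.8 in bay [-0.0824  0.0038] rel -12.6
near pt 0.08 [0.473 0.259]
near pt -0.08 [0.435 0.104]
3.6 [0.4512 0.2543 0.0253] [-0.2  1.1  0.2]
```

Request:
servo_tool([
  [[0,0,0],[-0.003,0,0],0],
  [[0,0,0],[-0.003,0,0],0],
  [[0,0,0],[-0.003,0,0],0],
  [[0,0,0],[-0.003,0,0],0],
  [[0,0,0],[0,0,0],0],
])

```text
time: 4.1
ee_pos: [0.4629, 0.2544, 0.0252]
tcp_rot: [180.0, -0.0, 180.0]
wrist_force: [-3.7, 1.9, -0.0]
opening: -0.0001
grasp_force: 0.0
```

```bash
python3 m.py .505 .17
```

```text
parcel [0.5137 0.1662] [0.201 0.112] yaw -17.1 in bay [-0.0764  0.0016] rel -15.9
near pt 0.08 [0.485 0.259]
near pt -0.08 [0.438 0.106]
4.15 [0.4628 0.2544 0.0252] [-3.1  2.9 -0.2]
```

Request:
servo_tool([
  [[0,0,0],[0.03,0,0],0],
  [[0,0,0],[0.03,0,0],0],
  [[0,0,0],[0.02,-0.02,0],0],
  [[0,0,0],[0,-0.03,0],0],
  [[0,0,0],[0,-0.03,0],0],
  [[0,0,0],[0,-0.03,0],0],
  [[0,0,0],[0,-0.03,0],0],
  [[0,0,0],[0,-0.011,0],0],
  [[0,0,0],[0,0,0],0],
  [[0,0,0],[-0.015,0,0],0],
  [[0,0,0],[-0.01,0,0],0],
  [[0,0,0],[-0.003,0,0],0],
])

```text
time: 5.35
ee_pos: [0.4119, 0.104, 0.0253]
tcp_rot: [180.0, 0.0, 180.0]
wrist_force: [0.1, 0.1, 0.6]
opening: 0.0003
grasp_force: 0.0
```

Request:
servo_tool([
  [[0,0,0],[-0.004,0,0],0],
  [[0,0,0],[-0.004,-0.001,0],0],
  [[0,0,0],[-0.004,-0.001,0],0],
  [[0,0,0],[-0.004,-0.001,0],0],
  [[0,0,0],[-0.004,-0.001,0],0],
  [[0,0,0],[-0.004,-0.001,0],0],
  [[0,0,0],[-0.004,-0.001,0],0],
  [[0,0,0],[-0.004,-0.001,0],0],
  [[0,0,0],[-0.004,-0.001,0],0],
  [[0,0,0],[-0.004,-0.001,0],0],
  [[0,0,0],[-0.004,-0.001,0],0],
  [[0,0,0],[0,0,0],0],
])

```text
time: 6.55
ee_pos: [0.4559, 0.0932, 0.0254]
tcp_rot: [180.0, 0.1, 180.0]
wrist_force: [-0.4, 0.8, -0.4]
opening: -0.0002
grasp_force: 0.0
```

```bash
python3 m.py .53 .17
```

```text
parcel [0.5304 0.1667] [0.198 0.111] yaw -3.4 in bay [-0.0597  0.0024] rel -2.2
near pt 0.08 [0.48 0.25]
near pt -0.08 [0.471 0.09 ]
6.6 [0.4558 0.0933 0.0255] [-0.2  0.1  0.2]
```

Request:
servo_tool([
  [[0,0,0],[-0.004,-0.001,0],0],
  [[0,0,0],[-0.004,-0.001,0],0],
  [[0,0,0],[-0.004,-0.001,0],0],
  [[0,0,0],[-0.004,-0.001,0],0],
  [[0,0,0],[-0.004,-0.001,0],0],
  [[0,0,0],[-0.004,-0.001,0],0],
  [[0,0,0],[-0.004,-0.001,0],0],
  [[0,0,0],[-0.004,-0.001,0],0],
  [[0,0,0],[-0.004,-0.001,0],0],
  [[0,0,0],[-0.004,-0.001,0],0],
  [[0,0,0],[-0.004,-0.001,0],0],
  [[0,0,0],[0,0,0],0],
])

```text
time: 7.8
ee_pos: [0.4996, 0.082, 0.0252]
tcp_rot: [-180.0, 0.0, 180.0]
wrist_force: [-1.4, -0.2, 0.3]
opening: -0.0001
grasp_force: 0.0
```

```bash
python3 m.py .55 .17
```

```text
parcel [0.5557 0.1692] [0.111 0.199] yaw 11.9 in bay [-0.0344  0.0055] rel 13.1
near pt 0.08 [0.485 0.236]
near pt -0.08 [0.518 0.08 ]
7.85 [0.4995 0.0821 0.0252] [-1.4 -0.5  0.5]
```

Request:
servo_tool([
  [[0,0,0],[-0.003,-0.001,0],0],
  [[0,0,0],[-0.003,-0.001,0],0],
  [[0,0,0],[-0.003,0,0],0],
  [[0,0,0],[0,0,0],0],
  [[0,0,0],[0,0,0],0],
  [[0,0,0],[0,0,0],0],
])

```text
time: 8.45
ee_pos: [0.5083, 0.0802, 0.0254]
tcp_rot: [-180.0, 0.0, 180.0]
wrist_force: [-0.9, -0.0, 0.5]
opening: -0.0001
grasp_force: 0.0
```

```bash
python3 m.py .56 .17
```

```text
parcel [0.5607 0.1702] [0.111 0.198] yaw 15.2 in bay [-0.0294  0.0065] rel 16.4
near pt 0.08 [0.487 0.233]
near pt -0.08 [0.529 0.079]
8.5 [0.5083 0.0802 0.0254] [-1.6 -1.  -0.5]
```

Request:
servo_tool([
  [[0,0,0],[0.03,0,0],0],
  [[0,0,0],[0.03,0,0],0],
  [[0,0,0],[0.02,0.02,0],0],
  [[0,0,0],[0,0.03,0],0],
  [[0,0,0],[0,0.03,0],0],
  [[0,0,0],[0,0.03,0],0],
  [[0,0,0],[0,0.03,0],0],
  [[0,0,0],[0,0.018,0],0],
  [[0,0,0],[0,0,0],0],
  [[0,0,0],[-0.015,0,0],0],
  [[0,0,0],[-0.01,0,0],0],
  [[0,0,0],[0,0,0],0],
])

```text
time: 9.7
ee_pos: [0.4542, 0.2377, 0.0254]
tcp_rot: [180.0, 0.0, 179.9]
wrist_force: [0.4, -0.9, -0.9]
opening: -0.0002
grasp_force: 0.0
```

Request:
servo_tool([
  [[0,0,0],[-0.004,0,0],0],
  [[0,0,0],[-0.004,0.001,0],0],
  [[0,0,0],[-0.004,0.001,0],0],
  [[0,0,0],[-0.004,0.001,0],0],
  [[0,0,0],[-0.004,0.001,0],0],
  [[0,0,0],[-0.004,0.001,0],0],
  [[0,0,0],[-0.004,0.001,0],0],
  [[0,0,0],[-0.004,0.001,0],0],
  [[0,0,0],[-0.004,0.001,0],0],
  [[0,0,0],[-0.004,0.001,0],0],
  [[0,0,0],[0,0,0],0],
])

```text
time: 10.8
ee_pos: [0.4939, 0.2473, 0.0253]
tcp_rot: [-180.0, 0.0, 180.0]
wrist_force: [-0.5, 0.1, -0.8]
opening: -0.0001
grasp_force: 0.0
```

```bash
python3 m.py .57 .17
```

```text
parcel [0.571  0.1685] [0.111 0.199] yaw 6.1 in bay [-0.0192  0.0051] rel 7.3
near pt 0.08 [0.508 0.242]
near pt -0.08 [0.525 0.083]
10.85 [0.4938 0.2472 0.0254] [-1.   0.3  0.5]
```

Request:
servo_tool([
  [[0,0,0],[-0.004,0.001,0],0],
  [[0,0,0],[-0.004,0.001,0],0],
  [[0,0,0],[-0.004,0.001,0],0],
  [[0,0,0],[-0.004,0.001,0],0],
  [[0,0,0],[-0.004,0.001,0],0],
  [[0,0,0],[-0.003,0,0],0],
  [[0,0,0],[0,0,0],0],
])

```text
time: 11.55
ee_pos: [0.5166, 0.2521, 0.0251]
tcp_rot: [-180.0, 0.0, 179.9]
wrist_force: [-2.0, -0.5, 0.2]
opening: 0.0
grasp_force: 0.0
```

```bash
python3 m.py .58 .17
```

```text
parcel [0.5821 0.1665] [0.197 0.11 ] yaw -2.3 in bay [-0.008   0.0033] rel -1.1
near pt 0.08 [0.53  0.249]
near pt -0.08 [0.524 0.089]
11.6 [0.5166 0.2521 0.0252] [-1.9 -0.2 -0.7]
```

Request:
servo_tool([
  [[0,0,0],[-0.003,0,0],0],
  [[0,0,0],[-0.003,0,0],0],
  [[0,0,0],[0,0,0],0],
  [[0,0,0],[0.025,0,0],0],
  [[0,0,0],[0.025,0,0],0],
  [[0,0,0],[0,-0.032,0],0],
  [[0,0,0],[0,-0.032,0],0],
  [[0,0,0],[0,-0.032,0],0],
  [[0,0,0],[0,-0.032,0],0],
  [[0,0,0],[0,-0.032,0],0],
  [[0,0,0],[-0.015,0,0],0],
  [[0,0,0],[-0.015,0,0],0],
])

```text
time: 12.8
ee_pos: [0.5031, 0.0909, 0.026]
tcp_rot: [-180.0, 0.1, 179.8]
wrist_force: [-0.1, 0.1, 0.7]
opening: 0.0001
grasp_force: 0.0
```

Request:
servo_tool([
  [[0,0,0],[-0.004,0,0],0],
  [[0,0,0],[-0.003,0,0],0],
  [[0,0,0],[-0.003,0,0],0],
  [[0,0,0],[-0.003,0,0],0],
  [[0,0,0],[-0.003,0,0],0],
  [[0,0,0],[-0.002,0,0],0],
  [[0,0,0],[0,0,0],0],
])

```text
time: 13.5
ee_pos: [0.52, 0.0923, 0.0251]
tcp_rot: [180.0, -0.0, 180.0]
wrist_force: [-2.2, 0.1, -0.8]
opening: 0.0002
grasp_force: 0.0
```

```bash
python3 m.py .585 .167
```

```text
parcel [0.5895 0.1666] [0.196 0.109] yaw -1.3 in bay [-0.0006  0.0036] rel -0.1
near pt 0.08 [0.536 0.248]
near pt -0.08 [0.533 0.088]
13.55 [0.52   0.0923 0.0251] [-1.9 -0.3 -0.4]
```

The parcel is centred and square. I'll back off, raise the arm and check.

Request:
servo_tool([
  [[0,0,0],[0.03,0,0],0],
  [[0,0,0],[0.04,0,0],0],
  [[0,0,0],[0.04,0,0],0],
  [[0,0,0],[0.02,0,-0.03],0],
  [[0,0,0],[0.02,0,-0.04],0],
  [[0,0,0],[0,0,-0.04],0],
  [[0,0,0],[0,0,0],0],
  [[0,0,0],[0,0,0],0],
])

```text
time: 14.35
ee_pos: [0.371, 0.0926, 0.1364]
tcp_rot: [180.0, 0.2, 180.0]
wrist_force: [0.2, -0.1, -1.0]
opening: -0.0003
grasp_force: 0.0
```

```bash
python3 m.py .59 .165; cp $(ls -t pics/t1*.png|head -1) pics/final.png; python3 -c "
from h import *
a,d=camera('top');print(parcel(d,(.515,-.186)))"
```

```text
parcel [0.5894 0.1666] [0.196 0.109] yaw -1.2 in bay [-0.0006  0.0035] rel 0.0
near pt 0.08 [0.536 0.248]
near pt -0.08 [0.533 0.088]
14.4 [0.3704 0.0924 0.1352] [ 0.3 -0.8 -0.3]
(array([ 0.51519946, -0.18611623]), array([0.10920809, 0.20195335]), np.float32(3.2930346))
```

View pics/final.png

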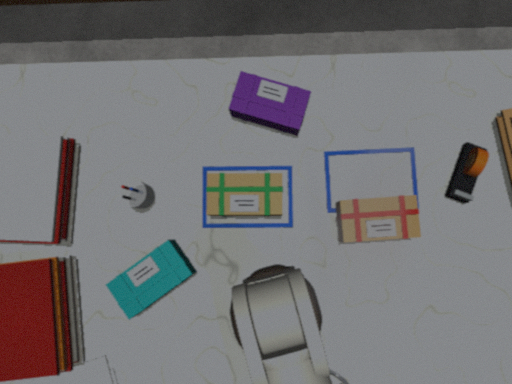

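The green-strapped parcel is at (245,195), square and centred inside its bay. The red-strapped one at (380,219) hasn't moved, and the arm is clear of everything.

```bash
python3 -c "
from workcell import job_done
print(job_done())"
```

```text
the job is handed in; nothing more can be done
None
```

I walked the green-strapped parcel into its bay with alternate corner pushes and handed the job in; by camera its centre is within about 4 mm of the bay's centre and it is square to within a degree, and the red-strapped parcel did not move.

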